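Lay the fossil slab on its back against the stop

ROBOT

A 7-joint arm with a two-finger parallel gripper is mounted at the origin on the work surface. World frame = base frame: x ahead of the robot, y to its left, z up, the work surface at z = 0. Lengths are in mm, angles in rad, forces in N, time in s.
With the tool pointing down it reaches from about 400 to 850 mm from the base axis. Payload 10.4 kg.
Tool frame: the origin (TCP) lies at the very end of the fingers, on their centre line; the grasp point (between the pads) lies 19 mm behind it; z points along the fingers, y is the line along which they close (so a half turn about z gives the same grasp; the last joint's range is limited). The gripper opens to 87 mm and grips with 3 to 60 N. Pads are 19 mm wide; open, the fingers measure 117 mm over their backs; the gripper's body (75 mm by 190 mm) begins 51 mm behind the grasp point.
Start: joints at [-1.368, 0.332, -0.065, 1.46, 0.022, 1.35, -0.088], TCP at [139.914, 609.16, 222.576] pointing down, gripper open.
Joint ranges: [-2.6, 2.6], [-0.5, 2.12], [-1.47, 1.34], [0.16, 2.42], [-1.27, 4.41], [0.06, 2.06], [-2.6, 2.6]. Speed limits (rad/s): [2.22, 2.22, 2.79, 2.79, 3.14, 3.14, 3.14].

INTERFACE

Orientations are given as a unit quaternion [x, y, z, w].
In Python, from workcell import ctrl gives the robot as it stands.
- The arm moves only by the shell command python3 -m crank 'ROWS'. ROWS is JSON, a list that holds one entry, the list of rows, each a list of 7 numbers: the shift along the tool's x, y, z in cm, then the turn, a rotation vector about the tool's x, y, z in degrees, then the opening, from 0 (shut) to 1 (fully open). A call has 1 to 10 rows; each row is the pose to reach, as a shift and turn from the pose commanded when the call began, along the tool's axes at that moment; what a row does not reach only later rows make up. A row lasts 1/10 s, in which the tool goes at most 50 mm and 8.59 degrees, less where a joint would pass 70% of its speed; a pose out of reach is approached as far as the arm can. A call with a gripper value outside its range is refused whole. The fingers move at their own pace and stop on an object; the grip force is fixed at half the most. Time passes only in rows, so rows that repeat a pose let the fingers close. It gives the time, the measured TCP pose, the force, the opening and the grip force at its end, in the units of the state.
- ctrl.get_obs(): the state, without advancing time (a new reading comes with each control period).
- ctrl.capture(name): name is "scene" or "top" or "wrist"; returns the picture (400x640x3 uint8, blue, green, red); there is no depth.
- ctrl.camera_params(name): a dict with "fx", "fy", "cx", "cy" (pixels), "D" ([k1, k2, p1, p2, k3] as OpenCV has them; the pictures are not rectified), "view" (4x4, takes a point from world to camera coordinates). Camera axes: x right, y down, z forward; pixel columns grow to the right and rows downward; lengths in mm; the calibration is good to about 2 mm. A picture is of the moment at which its call begins: read the wrist's pose just before it. camera_params takes no time and is no camera call; for the wrist camera it gives the pose at the moment of the call.
- ctrl.sign_off(): hands the job in; it is judged then, once.
The state is a dict: "time": time; "joint_positions": joint angles; "dq": joint speeds; "tau": joint torques, N m; "position": TCP position; "eef_rot": TCP orientation; "ft_force": force on the tool from outside, world axes, zero at the start; "ft_torque": the same for the moment, N m; "opening": finger opening in mm; "finger_force": force on a finger pad.
Only numpy, scipy, OpenCV 4.12 (cv2) and the standard library are available. Lean on these libraries where they do the work, as an engineer would, in place of code of your own. Each camera call takes 0.05 s, during which the arm holds its last target. There are 200 camera calls.

TASK

Tip the standing fossil slab backwards onto the padded deck of the work rest and let it down gently, under control the whole way, so that it lies flat on its back with the ammonite up; then push it along the deck until its sawn foot butts squarely against the wooden stop. Do it with the fingers only touching and supporting the slab: do not grip it, and do not lift or carry it off the deck. Leave the jars, the bottle and the brush as they are.

Things in the scene. Friction and masses are not known exactly. Their poses are not given: they have to be found in the camera images.
- rest: Fixed work rest: plywood stand 145 mm long (x), 130 wide (y), flat dark foam deck on top, wooden stop batten at its far end. Origin: middle of the stand at bench level; x runs along the deck to the stop, pointing away from the robot and to its left; z up. Deck top at z = 60 mm, from x = -75 mm (open end) to the stop's face at x = +50 mm. Stop 20 mm thick, 18 mm above the deck.
- slab: Loose beige shale slab, 20 mm thick (x), 84 wide (y; upper 48 mm tapers to 66), 160 tall (z), about 0.7 kg, evenly weighted. Dark ammonite, 3.5 mm proud, on its front (+x, lower 110 mm); back (-x) flat. Origin: centre of its sawn foot. Starts standing upright on the deck, ammonite towards the stop, front face 3 to 7 mm from it, about square and central. Foot can slide up to the stop.
- slab_heel (a point): Middle of the slab's lower back edge, on which it tips (slab frame x = -10, y = 0, z = 0 mm).
- slab_top (a point): Centre of the slab's upper end face (slab frame x = 0, y = 0, z = 160 mm). When the slab lies on its back this end points away from the stop and overhangs the deck's open end by 35 mm or more, 60 mm above the bench, so there is room for fingers under it and in front of it.
- jar_a: Bystander: small white specimen jar with green lid, 48 mm across, 58 mm tall, standing on the bench beside the rest or beyond its stop. Origin: centre of its underside.
- jar_b: Bystander: a second jar like jar_a. Origin: centre of its underside.
- bottle: Bystander: amber bottle, 42 mm across, 105 mm tall, black cap, standing on the bench. Origin: centre of its underside.
- brush: Bystander: brush 170 mm long lying on the bench beside the rest. Origin: about its middle, at bench level; x along it.
There are look-alikes about, which are no part of the job. Of the things that look like the rest, the largest one is meant.

How it is judged (in metres and radians):
At the end, for the whole second after the job is handed in: The slab lies at rest flat on the deck on its back (within 3.5 degrees), ammonite up, its foot within 6 mm of the stop's face, square to the stop within 6 degrees and within 30 mm of the middle of the deck (angle between slab's own x axis and vertical below 0.06 rad and z of slab_heel in the frame of rest between 0.056 and 0.066 m and x of slab in the frame of rest between 0.044 and 0.054 m and x of slab_top in the frame of rest below -0.09 m and y of slab in the frame of rest between -0.03 and 0.03 m and angle between the z axis of slab and the x axis of rest, either way round below 0.1 rad and linear speed of slab below 0.01 m/s); the robot touches nothing.
It fails at once if the slab comes down hard: in the last 25 degrees before lying flat it turns faster than 2.5 rad/s (the speed gained by letting its upper end drop about 6 mm) (angle between slab's own x axis and vertical below 0.44 rad and angular speed of slab above 2.5 rad/s).
It fails at once if the slab is lifted: its lower back edge rises more than 12 mm off the deck (z of slab_heel in the frame of rest above 0.072 m).
It fails at once if the slab is gripped or pressed hard: more than 30 N between the fingers and the slab (contact force between the fingers and slab above 30 N).
It fails at once if the slab slips off the deck (z of slab_heel in the frame of rest below 0.045 m).
It fails at once if a jar, the bottle or the brush is moved more than 15 mm or knocked over (distance of any of jar_a, jar_b, bottle, brush from where it was at the start of the episode above 0.015 m or angle between any of jar_a, jar_b, bottle's own z axis and vertical above 0.3 rad).
It also fails if it takes over 59 s, if anything falls off the work surface, if the arm or the gripper's body presses on something with over 40 N, if the wrist force passes 120 N, or if a joint passes its speed limit or range.

## Working session

There is one attempt and no reset: what is moved stays moved. The work goes in short steps, Python scripts to look and compute and a shell command to move; the robot and the scene stay as the last step left them, time stands still between calls to the robot, and variables do not carry over. Pictures are saved under pics/ and viewed, at most 14 in all, crops included, and the job is handed in when it is done.

```bash
mkdir -p pics; ls; cat > h.py <<'E'
import numpy as np,cv2,json
from workcell import ctrl
from scipy.spatial.transform import Rotation as R
def cam(n):
    p=ctrl.camera_params(n);K=np.array([[p['fx'],0,p['cx']],[0,p['fy'],p['cy']],[0,0,1.]]);return K,np.array(p['D'],float),np.array(p['view'],float)
def ray(c,u,v,z):
    K,D,V=c;q=cv2.undistortPoints(np.array([[[u,v]]],float),K,D)[0,0]
    Rm=V[:3,:3];o=-Rm.T@V[:3,3];d=Rm.T@np.array([q[0],q[1],1]);return o+d*(z-o[2])/d[2]
def proj(c,P):
    K,D,V=c;return cv2.projectPoints(np.atleast_2d(np.array(P,float)),cv2.Rodrigues(V[:3,:3])[0],V[:3,3],K,D)[0][:,0]
E
python3 - <<'E'
from h import *
for n in('scene','top'):
    im=ctrl.capture(n);cv2.imwrite(f'pics/{n}0.png',im)
    K,D,V=cam(n);print(n,-V[:3,:3].T@V[:3,3],K[0,0])
o=ctrl.get_obs();print(o)
E
```

```text
pics
scene [1021.79669932 -509.61367263  863.82640975] 496.0590233909855
top [ 351.4579105    61.98742732 1047.96099865] 499.05207407497477
{'time': 0.1, 'joint_positions': array([-1.36760322,  0.3327947 , -0.06467815,  1.46084736,  0.02159524,
        1.34989894, -0.08850887]), 'dq': array([-2.16673093e-04, -9.74531950e-04, -1.84127798e-04, -2.99758051e-03,
        5.23564444e-05, -7.55056609e-04, -1.79522187e-03]), 'tau': array([ 9.83407554e-04, -6.24539495e+01,  2.43008783e-02, -3.90714633e+01,
       -6.13955897e-02,  3.66373546e-02,  5.87962541e-05]), 'position': array([139.86254779, 608.79905364, 221.84693063]), 'eef_rot': array([ 1.12662605e-01,  9.93633104e-01, -6.25306193e-04, -4.11589816e-05]), 'ft_force': array([ 0.52036621,  0.52858063, -0.91482546]), 'ft_torque': array([-0.0543293 , -0.04741751, -0.01815723]), 'finger_force': 0.0, 'opening': 86.99940750706907}
```

View pics/scene0.png

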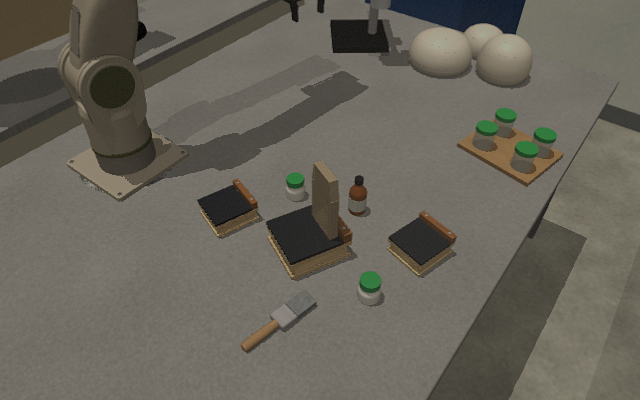

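View pics/top0.png

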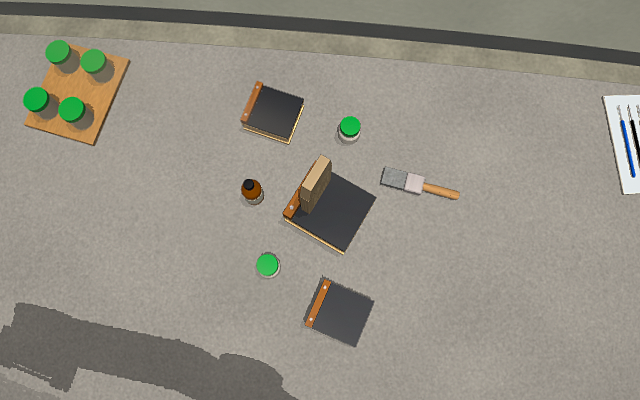

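The scene and top pictures show three rest look-alikes. In the top view they are at (272,112), (330,210) and (340,312). The middle one is the largest and carries the slab at (316,183), so I choose it. The jars are at (349,128) and (267,265), the bottle at (252,190) and the brush at (420,184). I'll check with one close crop.

```bash
python3 - <<'E'
from h import *
a=cv2.imread('pics/top0.png')[140:265,270:395];b=cv2.imread('pics/scene0.png')[155:280,250:375]
f=lambda i:cv2.resize(i,(400,400),interpolation=cv2.INTER_CUBIC)
cv2.imwrite('pics/crop.png',np.hstack([f(a),f(b)]))
c=cam('top')
for n,u,v,z in[('restc',330,210,60),('jarA',349,127,58),('jarB',267,265,58),('bottle',249,184,105),('brush1',382,178,5),('brush2',459,194,10)]:print(n,ray(c,u,v,z).round())
E
```

```text
restc [562.  54.  60.]
jarA [745.  29.  58.]
jarB [440. 169.  58.]
bottle [590. 217. 105.]
brush1 [655. -53.   5.]
brush2 [ 633. -221.   10.]
```

View pics/crop.png

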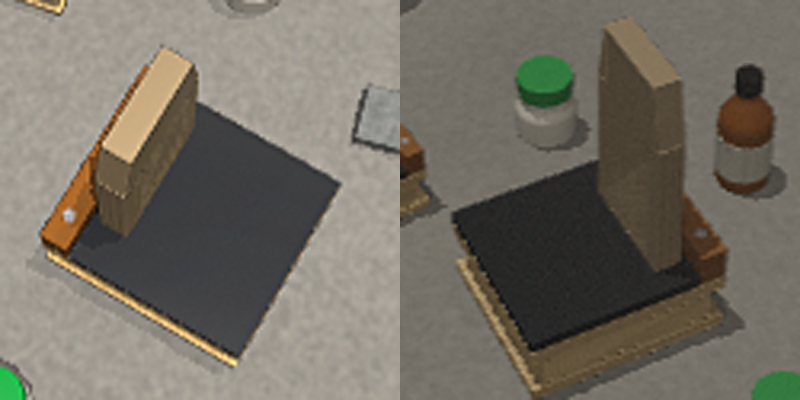

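```bash
python3 - <<'E'
from h import *
c=cam('top')
P=lambda x,y,z:ray(c,270+x/3.2,140+y/3.2,z)
A=P(340,184,60);B=P(236,358,60);print('open corners',A,B,np.linalg.norm(A-B))
d=(A-B)[:2];d/=np.linalg.norm(d)
x1=np.array([-d[1],d[0]]);x1*=np.sign(x1[1]);yaw=np.arctan2(x1[1],x1[0]);print('yaw',np.degrees(yaw))
S=P(43,240,78);m=(A+B)/2
yax=np.array([-x1[1],x1[0]])
o=m[:2]+75*x1;print('origin',o)
print('stop corner in rest',(S[:2]-o)@x1,(S[:2]-o)@yax)
T=[P(*q,220) for q in((163,47),(192,60),(127,165),(98,150))]
for t in T:print('slabtop',t,((t[:2]-o)@x1).round(1),((t[:2]-o)@yax).round(1))
g=(T[1]-T[2])[:2];print('slab edge vs y',np.degrees(np.arctan2(g[1],g[0])),np.degrees(np.arctan2(yax[1],yax[0])))
for n,q in [('jarA',(745,29)),('jarB',(440,169)),('bot',(590,217)),('br1',(655,-53)),('br2',(633,-221))]:
    print(n,((np.array(q)-o)@x1).round(),((np.array(q)-o)@yax).round())
s=cam('scene')
# verify w/ scene view: open corners, slab top corners
print(proj(s,[A,B]+T),'scene crop-> px: A?,',250+535/3.2,155+345/3.2,250+453/3.2,155+215/3.2)
E
```

```text
open corners [596.86225842 -37.72099779  60.        ] [480.05549337  19.49232371  60.        ] 130.0660775084978
yaw 63.903846050603384
origin [571.44979247  58.23994585]
stop corner in rest 64.23446545418898 66.51522285221233
slabtop [624.82684505  79.37772599 220.        ] 42.5 -38.6
slabtop [618.88663695  63.02924914 220.        ] 25.2 -40.5
slabtop [557.12220212  92.62636777 220.        ] 24.6 28.0
slabtop [563.94982476 108.87762575 220.        ] 42.2 29.0
slab edge vs y -25.603440104498205 153.90384605060336
jarA 50.0 -169.0
jarB 42.0 167.0
bot 151.0 53.0
br1 -63.0 -124.0
br2 -224.0 -178.0
[[289.56631065 261.97831498]
 [265.25115561 220.2597412 ]
 [336.50341245 179.00310901]
 [329.01347931 182.2906021 ]
 [312.87746349 161.6606336 ]
 [320.47106587 158.85327325]] scene crop-> px: A?, 417.1875 262.8125 391.5625 222.1875
```

```bash
cat >> h.py <<'E'
O=np.array([571.4,58.2]);YAW=np.radians(63.9)
X1=np.array([np.cos(YAW),np.sin(YAW),0]);Y1=np.array([-np.sin(YAW),np.cos(YAW),0])
def goal(x,y,z,tilt,P=None):
    """row (cm,deg) from pose P=(pos,Rot) (default: now) to TCP at rest x,y, z, tilted back by tilt deg"""
    p,q=P or now()
    t=np.r_[O,0]+x*X1+y*Y1+[0,0,z]
    R0=R.from_matrix(np.c_[Y1,X1,[0,0,-1]])
    Rt=R0*R.from_euler('x',-tilt,degrees=True)
    return np.r_[q.inv().apply(t-p)/10,(q.inv()*Rt).as_rotvec(degrees=True)].round(2)
def now():
    o=ctrl.get_obs();return o['position'],R.from_quat(o['eef_rot'])
def st():
    o=ctrl.get_obs();p=o['position']-np.r_[O,0];z=R.from_quat(o['eef_rot']).as_matrix()
    print('t',round(o['time'],2),'rest',(p@X1).round(1),(p@Y1).round(1),p[2].round(1),'tilt',np.degrees(np.arctan2(z[:,2]@X1,-z[2,2])).round(1),'yz',(z[:,2]@Y1).round(3),'F',o['ft_force'].round(1),'open',o['opening'].round(1),'ff',round(o['finger_force'],1),'q',o['joint_positions'].round(2))
E
python3 -c "
from h import *
st();print(goal(-110,-4,300,0));print(goal(-110,-4,110,50));print(goal(33,-4,300,0))"
```

```text
Traceback (most recent call last):
  File "h.py", line 24, in st
    print('t',round(o['time'],2),'rest',(p@X1).round(1),(p@Y1).round(1),p[2].round(1),'tilt',np.degrees(np.arctan2(z[:,2]@X1,-z[2,2])).round(1),'yz',(z[:,2]@Y1).round(3),'F',o['ft_force'].round(1),'open',o['opening'].round(1),'ff',round(o['finger_force'],1),'q',o['joint_positions'].round(2))
                                                                                                                                                                                                            ^^^^^^^^^^^^^^^^^^
AttributeError: 'float' object has no attribute 'round'
```

```bash
sed -i "s/o\['opening'\].round(1)/round(o['opening'],1)/" h.py
python3 -c "
from h import *
st();print(goal(-110,-4,300,0));print(goal(-110,-4,110,50));print(goal(33,-4,300,0))"
```

```text
t 0.1 rest 304.6 629.8 221.8 tilt -0.1 yz -0.0 F [ 0.5  0.5 -0.9] open 87.0 ff 0.0 q [-1.37  0.33 -0.06  1.46  0.02  1.35 -0.09]
[-5.227e+01 -5.481e+01 -7.740e+00 -7.000e-02  1.000e-02  1.316e+01]
[-52.27 -54.79  11.26 -49.85  -5.73  12.32]
[-5.553e+01 -4.089e+01 -7.760e+00 -7.000e-02  1.000e-02  1.316e+01]
```

```bash
python3 -m crank '[[[-5,-5,-4,0,0,2,1],[-10,-10,-7.7,0,0,4,1],[-15,-15,-7.7,0,0,6,1],[-20,-20,-7.7,0,0,8,1],[-24,-24,-7.7,0,0,10,1],[-28,-28,-7.7,0,0,12,1],[-32,-32,-7.7,0,0,13.2,1],[-36,-36,-7.7,0,0,13.2,1],[-40,-40,-7.7,0,0,13.2,1],[-44,-44,-7.7,0,0,13.2,1]]]'; python3 -c "
from h import *
st();print(goal(-110,-4,300,0));print(goal(-110,-4,110,50))"
```

```text
time: 1.1
position: [398.3, 195.5, 298.1]
eef_rot: [0.226, 0.974, 0.0, -0.0]
ft_force: [0.4, 0.1, -0.3]
opening: 87.0
finger_force: 0.0
t 1.1 rest 47.1 215.8 298.1 tilt 0.0 yz 0.0 F [ 0.4  0.1 -0.3] open 87.0 ff 0.0 q [-0.93 -0.13  0.34  1.8   0.04  1.46  0.52]
[-2.199e+01 -1.570e+01 -2.000e-01  2.000e-02 -1.000e-02 -3.000e-02]
[-2.200e+01 -1.571e+01  1.880e+01 -4.998e+01  0.000e+00 -4.000e-02]
```

```bash
python3 -m crank '[[[-3,-4,0,0,0,0,1],[-6,-8,0,0,0,0,1],[-10,-12,0,0,0,0,1],[-14,-15.7,0,-4,0,0,1],[-18,-15.7,0,-12,0,0,1],[-22,-15.7,4,-20,0,0,1],[-22,-15.7,8,-28,0,0,1],[-22,-15.7,12,-36,0,0,1],[-22,-15.7,15,-44,0,0,1],[-22,-15.7,18.8,-50,0,0,1]]]'; python3 -c "
from h import *
st();print(goal(-110,-4,100,60))"
```

```text
time: 2.1
position: [526.0, -37.4, 122.9]
eef_rot: [0.205, 0.903, 0.368, 0.079]
ft_force: [1.7, 2.0, -0.1]
opening: 86.7
finger_force: 0.0
t 2.1 rest -105.9 -1.3 122.9 tilt 44.3 yz 0.015 F [ 1.7  2.  -0.1] open 86.7 ff 0.0 q [-0.33  0.39  0.91  2.04 -1.13  1.32  2.28]
[ -0.28  -1.9    1.35 -15.73  -0.86   0.09]
```

```bash
python3 -m crank '[[[0,-1,0.8,-6,0,0,1],[0,-1,0.8,-10,-0.5,0,1],[0,-1.5,1,-13,-0.8,0,1],[-0.3,-1.9,1.3,-15.7,-0.8,0,1],[-0.3,-1.9,1.3,-15.7,-0.8,0,1]]]'; python3 -c "
from h import *
st()"
```

```text
time: 2.6
position: [524.5, -44.6, 99.3]
eef_rot: [0.198, 0.844, 0.486, 0.11]
ft_force: [-0.6, -0.4, -0.5]
opening: 86.8
finger_force: 0.0
t 2.6 rest -113.0 -3.1 99.3 tilt 59.8 yz 0.001 F [-0.6 -0.4 -0.5] open 86.8 ff 0.0 q [ 0.22  0.49  0.42  2.03 -1.26  1.39  2.5 ]
```

```bash
python3 -c "
from h import *
print(goal(-110,-4,190,30),goal(-105,-4,290,0),goal(34,-5,290,0))"
```

```text
[-0.03  7.99 -4.31 29.76 -0.18 -0.36] [ 4.000e-02  1.688e+01 -8.910e+00  5.976e+01 -2.700e-01 -3.100e-01] [-3.000e-02  2.388e+01  3.100e+00  5.976e+01 -2.700e-01 -3.100e-01]
```

```bash
python3 -m crank '[[[0,2,-1,7,0,0,0.5],[0,4,-2.5,15,0,0,0.5],[0,6,-4,23,0,0,0.5],[0,9,-5,30,0,0,0.5],[0,12,-6.5,38,0,0,0.5],[0,14.5,-8,46,-0.3,-0.3,0.5],[0,17,-9,54,-0.3,-0.3,0.5],[0,19.5,-5,59.8,-0.3,-0.3,0.5],[0,21.5,-1,59.8,-0.3,-0.3,0.5],[0,23.9,3.1,59.8,-0.3,-0.3,0.5]]]'; python3 -c "
from h import *
st();print(goal(34,-5,245,0))"
```

```text
time: 3.6
position: [590.5, 93.2, 291.6]
eef_rot: [0.223, 0.975, -0.002, 0.002]
ft_force: [0.1, -0.8, -0.0]
opening: 43.4
finger_force: 0.0
t 3.6 rest 39.8 -1.8 291.6 tilt -0.2 yz -0.004 F [ 0.1 -0.8 -0. ] open 43.4 ff 0.0 q [-0.48  0.24  0.3   1.44 -0.07  1.46  0.94]
[-0.3  -0.57  4.66 -0.15  0.22  0.37]
```

```bash
python3 -m crank '[[[-0.3,-0.6,2,0,0.2,0.4,0.5],[-0.3,-0.6,4.6,0,0.2,0.4,0.5],[-0.3,-0.6,4.6,0,0.2,0.4,0.5],[-0.3,-0.6,4.6,0,0.2,0.4,0.5]]]'; python3 -c "
from h import *
st();print(goal(34,-5,245,0))
w=ctrl.capture('wrist');s=ctrl.capture('scene')[80:280,230:430]
cv2.imwrite('pics/a.png',np.hstack([cv2.resize(w,(480,300)),cv2.resize(s,(300,300))]))"
```

```text
time: 4.0
position: [590.3, 83.5, 246.0]
eef_rot: [0.227, 0.974, -0.001, -0.0]
ft_force: [0.5, -0.3, 0.7]
opening: 43.8
finger_force: 0.0
t 4.0 rest 31.0 -5.9 246.0 tilt -0.2 yz 0.0 F [ 0.5 -0.3  0.7] open 43.8 ff 0.0 q [-0.47  0.26  0.3   1.52 -0.08  1.38  0.96]
[ 0.09  0.3   0.1  -0.15 -0.01 -0.11]
```

View pics/a.png

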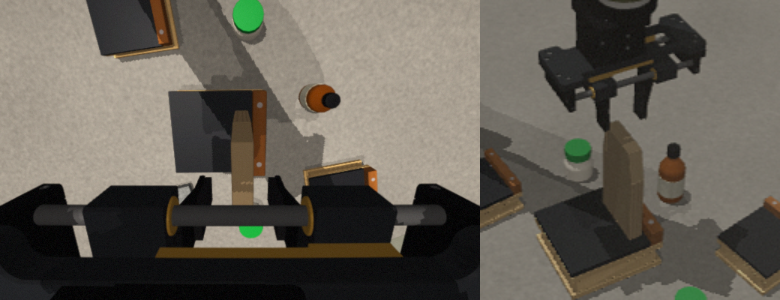

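The wrist view shows the slab (242,150) central between the open fingers (200 and 285), and the scene crop agrees: the slab's top is just below the fingers. Next I lower the fingers astride it and narrow the gap.

```bash
python3 -m crank '[[[0.1,0.2,1.5,0,0,0,0.5],[0.1,0.2,3,0,0,0,0.5],[0.1,0.2,4.5,0,0,0,0.5],[0.1,0.2,6.2,0,0,0,0.5],[0.1,0.2,6.2,0,0,0,0.42],[0.1,0.2,6.2,0,0,0,0.38],[0.1,0.2,6.2,0,0,0,0.38]]]'; python3 -c "
from h import *
st()
s=ctrl.capture('scene')[80:280,230:430];w=ctrl.capture('wrist')[150:380,200:480]
cv2.imwrite('pics/b.png',np.hstack([cv2.resize(s,(400,400)),cv2.resize(w,(400,400))]))"
```

```text
time: 4.8
position: [590.9, 84.9, 183.8]
eef_rot: [0.227, 0.974, -0.001, -0.0]
ft_force: [0.0, 0.6, -0.4]
opening: 34.1
finger_force: 0.0
t 4.8 rest 32.6 -5.8 183.8 tilt -0.1 yz -0.0 F [ 0.   0.6 -0.4] open 34.1 ff 0.0 q [-0.46  0.3   0.29  1.61 -0.09  1.25  0.96]
```

View pics/b.png

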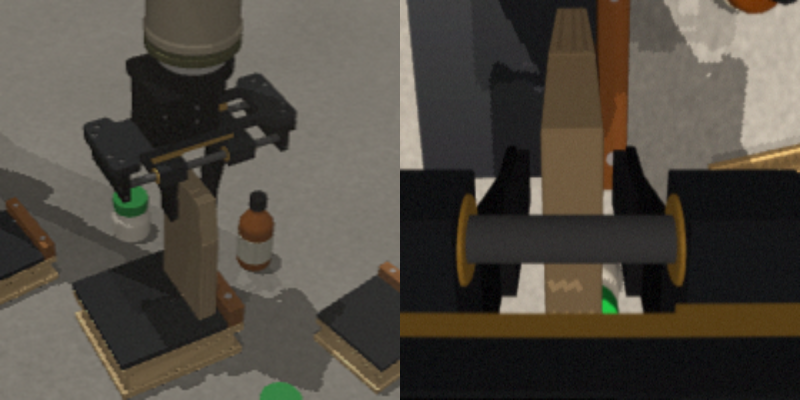

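```bash
cat >> h.py <<'E'
def traj(phis,hx=23,s=122,off=0,tilt=None):
    P=now()
    for f in phis:
        t=f if tilt is None else tilt
        a=np.radians(f);print(f,*goal(hx+(10+off)*np.cos(a)-s*np.sin(a),-5.5,60+(10+off)*np.sin(a)+s*np.cos(a),t,P))
E
python3 -c "
from h import *
traj(range(2,21,2))"
```

```text
2 0.03 -0.39 0.17 -2.08 0.03 -0.14
4 0.03 -0.82 0.16 -4.08 0.04 -0.14
6 0.03 -1.25 0.16 -6.08 0.04 -0.14
8 0.03 -1.68 0.18 -8.08 0.04 -0.14
10 0.03 -2.1 0.21 -10.08 0.04 -0.14
12 0.02 -2.53 0.26 -12.08 0.05 -0.14
14 0.02 -2.95 0.32 -14.08 0.05 -0.14
16 0.02 -3.37 0.4 -16.08 0.05 -0.14
18 0.02 -3.79 0.49 -18.08 0.05 -0.14
20 0.02 -4.2 0.59 -20.08 0.06 -0.14
```

```bash
python3 -m crank '[[[0,0,0.1,0,0,0,0.33],[0,-0.2,0.1,-1,0,0,0.33],[0,-0.4,0.15,-2,0,0,0.33],[0,-0.6,0.15,-3,0,0,0.33],[0,-0.8,0.15,-4,0,0,0.33],[0,-1,0.15,-5,0,0,0.33],[0,-1.25,0.15,-6,0,0,0.33],[0,-1.45,0.15,-7,0,0,0.33],[0,-1.7,0.2,-8,0,0,0.33],[0,-1.9,0.2,-9,0,0,0.33]]]'; python3 -c "
from h import *
st();traj(range(10,26,2))"
```

```text
time: 5.9
position: [582.0, 67.6, 181.1]
eef_rot: [0.226, 0.971, 0.076, 0.017]
ft_force: [-0.5, 0.3, -0.8]
opening: 28.7
finger_force: 0.0
t 5.9 rest 13.1 -5.4 181.1 tilt 8.9 yz 0.0 F [-0.5  0.3 -0.8] open 28.7 ff 0.0 q [-0.37  0.21  0.3   1.72 -0.22  1.15  1.11]
10 -0.01 -0.13 -0.1 -1.05 -0.0 -0.15
12 -0.01 -0.56 -0.12 -3.05 0.0 -0.15
14 -0.01 -0.99 -0.12 -5.05 0.0 -0.15
16 -0.02 -1.42 -0.11 -7.05 0.01 -0.15
18 -0.02 -1.84 -0.09 -9.05 0.01 -0.15
20 -0.02 -2.27 -0.05 -11.05 0.01 -0.15
22 -0.02 -2.69 0.01 -13.05 0.01 -0.15
24 -0.02 -3.11 0.08 -15.05 0.02 -0.15
```

```bash
python3 -m crank '[[[0,-0.3,-0.1,-2,0,0,0.33],[0,-0.55,-0.1,-3,0,0,0.33],[0,-0.75,-0.1,-4,0,0,0.33],[0,-1,-0.1,-5,0,0,0.33],[0,-1.2,-0.1,-6,0,0,0.33],[0,-1.4,-0.1,-7,0,0,0.33],[0,-1.6,-0.1,-8,0,0,0.33],[0,-1.85,-0.1,-9,0,0,0.33],[0,-2.05,-0.05,-10,0,0,0.33],[0,-2.25,-0.05,-11,0,0,0.33]]]'; python3 -c "
from h import *
st();traj(range(22,42,2))
s=ctrl.capture('scene')[80:280,230:430];w=ctrl.capture('wrist')[150:380,200:480]
cv2.imwrite('pics/c.png',np.hstack([cv2.resize(s,(400,400)),cv2.resize(w,(400,400))]))"
```

```text
time: 6.9
position: [572.2, 47.7, 178.1]
eef_rot: [0.224, 0.959, 0.169, 0.039]
ft_force: [0.5, -0.3, -1.4]
opening: 28.7
finger_force: 0.4
t 6.9 rest -9.1 -5.3 178.1 tilt 20.0 yz -0.0 F [ 0.5 -0.3 -1.4] open 28.7 ff 0.4 q [-0.26  0.15  0.31  1.83 -0.42  1.06  1.35]
22 -0.02 -0.45 -0.03 -2.05 0.03 -0.14
24 -0.02 -0.88 -0.04 -4.05 0.03 -0.14
26 -0.02 -1.31 -0.04 -6.05 0.03 -0.14
28 -0.02 -1.73 -0.02 -8.05 0.04 -0.14
30 -0.02 -2.16 0.01 -10.05 0.04 -0.14
32 -0.03 -2.58 0.06 -12.05 0.04 -0.14
34 -0.03 -3.01 0.12 -14.05 0.04 -0.14
36 -0.03 -3.43 0.2 -16.05 0.05 -0.14
38 -0.03 -3.84 0.29 -18.05 0.05 -0.14
40 -0.03 -4.26 0.39 -20.05 0.05 -0.14
```

View pics/c.png

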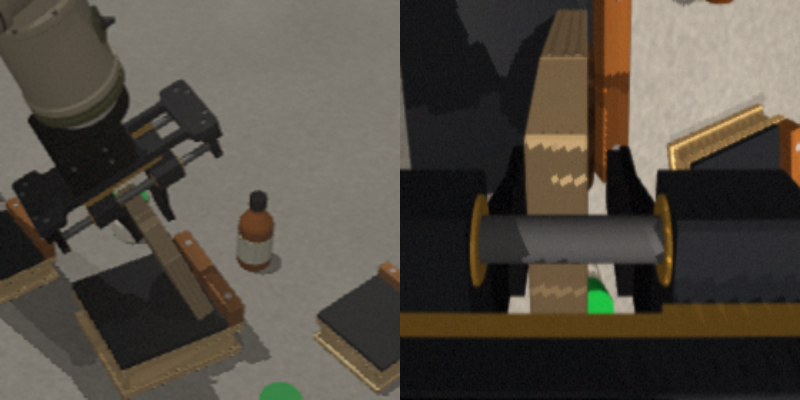

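The slab now leans on the back finger: in the wrist view it lies against the left finger at (525,170), with a gap at the front. Its heel is still near the stop. Continue.

```bash
python3 -m crank '[[[0,-0.45,0,-2,0,0,0.33],[0,-0.9,0,-4,0,0,0.33],[0,-1.3,0,-6,0,0,0.33],[0,-1.75,0,-8,0,0,0.33],[0,-2.15,0,-10,0,0,0.33],[0,-2.6,0.05,-12,0,0,0.33],[0,-3,0.1,-14,0,0,0.33],[0,-3.4,0.2,-16,0,0,0.33],[0,-3.85,0.3,-18,0,0,0.33],[0,-4.25,0.4,-20,0,0,0.33]]]'; python3 -c "
from h import *
st();traj(range(41,56,2))"
```

```text
time: 8.0
position: [555.3, 13.0, 159.9]
eef_rot: [0.213, 0.915, 0.333, 0.078]
ft_force: [-0.7, -1.5, -0.8]
opening: 28.5
finger_force: 0.9
t 8.0 rest -47.7 -5.4 159.9 tilt 39.9 yz -0.002 F [-0.7 -1.5 -0.8] open 28.5 ff 0.9 q [-0.03  0.18  0.36  1.99 -0.89  1.08  1.92]
41 -0.01 -0.22 -0.02 -1.07 0.1 -0.1
43 -0.01 -0.65 -0.04 -3.07 0.1 -0.1
45 -0.01 -1.08 -0.04 -5.07 0.1 -0.1
47 -0.01 -1.5 -0.03 -7.07 0.1 -0.1
49 -0.02 -1.93 -0.01 -9.07 0.1 -0.1
51 -0.02 -2.36 0.03 -11.07 0.1 -0.1
53 -0.02 -2.78 0.09 -13.07 0.11 -0.09
55 -0.02 -3.2 0.16 -15.07 0.11 -0.09
```

```bash
python3 -m crank '[[[0,-0.25,0,-1,0,0,0.33],[0,-0.45,0,-2,0,0,0.33],[0,-0.65,0,-3,0,0,0.33],[0,-0.85,0,-4,0,0,0.33],[0,-1.1,0,-5,0,0,0.33],[0,-1.3,0,-6,0,0,0.33],[0,-1.5,0,-7,0,0,0.33],[0,-1.7,0,-8,0,0,0.33],[0,-1.95,0,-9,0,0,0.33],[0,-2.15,0,-10,0,0,0.33]]]'; python3 -c "
from h import *
st()
s=ctrl.capture('scene')[80:280,230:430];w=ctrl.capture('wrist')[150:380,200:480]
cv2.imwrite('pics/d.png',np.hstack([cv2.resize(s,(400,400)),cv2.resize(w,(400,400))]))"
```

```text
time: 9.0
position: [547.8, -1.5, 145.9]
eef_rot: [0.206, 0.883, 0.411, 0.096]
ft_force: [0.6, -0.3, -2.1]
opening: 28.5
finger_force: 1.2
t 9.0 rest -64.0 -5.0 145.9 tilt 50.0 yz -0.001 F [ 0.6 -0.3 -2.1] open 28.5 ff 1.2 q [ 0.09  0.28  0.37  2.03 -1.1   1.19  2.19]
```

View pics/d.png

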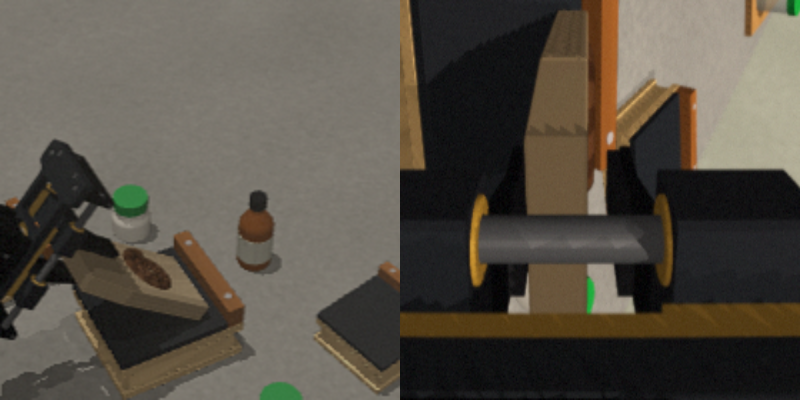

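Held at about 52°: the ammonite is visible at (147,268), the heel has not moved, and the slab rests on the lower finger. Now I open the fingers in step with a shift, so the supporting finger stays where it is.

```bash
python3 -m crank '[[[0,0.17,0,0,0,0,0.37],[0,0.35,0,0,0,0,0.41],[0,0.52,0,0,0,0,0.45],[0,0.7,0,0,0,0,0.49],[0,0.87,0,0,0,0,0.53],[0,1.04,0,0,0,0,0.57],[0,1.22,0,0,0,0,0.61],[0,1.39,0,0,0,0,0.65],[0,1.57,0,0,0,0,0.69],[0,1.57,0,0,0,0,0.69]]]'; python3 -c "
from h import *
st()
def low(phis,tilts,ds,hx=23,op=60):
    # slab back-top edge rests on lower finger; d = distance of that edge behind finger tip
    P=now()
    for f,t,d in zip(phis,tilts,ds):
        a,b=np.radians([f,t]);E=np.array([hx-160*np.sin(a),60+160*np.cos(a)])
        F=E+d*np.array([np.sin(b),-np.cos(b)])+op/2*np.array([np.cos(b),np.sin(b)])
        print(f,t,d,*goal(F[0],-5.5,F[1],t,P),F.round(0))
low(range(52,92,3),[50,52,54,55,55,55,55,55,55,55,55,55,55,55],[38,37,36,35,34,32,30,28,26,24,22,20,18,17])"
```

```text
time: 10.1
position: [552.5, 7.7, 158.5]
eef_rot: [0.206, 0.883, 0.411, 0.096]
ft_force: [0.0, 0.1, -2.1]
opening: 59.4
finger_force: 1.0
t 10.1 rest -53.6 -5.2 158.5 tilt 49.9 yz -0.002 F [ 0.   0.1 -2.1] open 59.4 ff 1.0 q [ 0.07  0.25  0.36  2.02 -1.09  1.18  2.15]
52 50 38 -0.03 -0.18 0.01 -0.12 0.09 -0.09 [-55. 157.]
55 52 37 -0.03 -0.88 -0.15 -2.12 0.09 -0.09 [-60. 153.]
58 54 36 -0.03 -1.6 -0.26 -4.12 0.09 -0.08 [-66. 148.]
61 55 35 -0.03 -2.38 -0.28 -5.12 0.09 -0.08 [-71. 142.]
64 55 34 -0.03 -3.2 -0.19 -5.12 0.09 -0.08 [-76. 135.]
67 55 32 -0.03 -4.03 -0.17 -5.12 0.09 -0.08 [-81. 129.]
70 55 30 -0.04 -4.84 -0.1 -5.12 0.09 -0.08 [-86. 122.]
73 55 28 -0.04 -5.64 0.01 -5.12 0.09 -0.08 [-90. 115.]
76 55 26 -0.04 -6.42 0.16 -5.12 0.09 -0.08 [-94. 108.]
79 55 24 -0.04 -7.18 0.35 -5.12 0.09 -0.08 [-97. 101.]
82 55 22 -0.04 -7.91 0.58 -5.12 0.09 -0.08 [-100.   94.]
85 55 20 -0.04 -8.63 0.84 -5.12 0.09 -0.08 [-103.   87.]
88 55 18 -0.04 -9.32 1.14 -5.12 0.09 -0.08 [-105.   80.]
91 55 17 -0.04 -9.97 1.58 -5.12 0.09 -0.08 [-106.   72.]
```

```bash
python3 -m crank '[[[0,-0.5,-0.05,-1,0,0,0.69],[0,-0.9,-0.15,-2,0,0,0.69],[0,-1.25,-0.2,-3,0,0,0.69],[0,-1.6,-0.25,-4,0,0,0.69],[0,-2,-0.27,-4.5,0,0,0.69],[0,-2.4,-0.27,-5,0,0,0.69],[0,-2.8,-0.25,-5,0,0,0.69],[0,-3.2,-0.2,-5,0,0,0.69],[0,-3.6,-0.18,-5,0,0,0.69],[0,-4,-0.16,-5,0,0,0.69]]]'; cat >> h.py <<'E'
def low(phis,tilts,ds,hx=23,op=60):
    P=now()
    for f,t,d in zip(phis,tilts,ds):
        a,b=np.radians([f,t]);E=np.array([hx-160*np.sin(a),60+160*np.cos(a)])
        F=E+d*np.array([np.sin(b),-np.cos(b)])+op/2*np.array([np.cos(b),np.sin(b)])
        print(f,t,d,*goal(F[0],-5.5,F[1],t,P),F.round(0))
E
python3 -c "
from h import *
st()
low(range(67,92,3),[55]*9,[32,30,28,26,24,22,20,18,17])
s=ctrl.capture('scene')[80:280,230:430];w=ctrl.capture('wrist')[150:380,200:480]
cv2.imwrite('pics/e.png',np.hstack([cv2.resize(s,(400,400)),cv2.resize(w,(400,400))]))"
```

```text
time: 11.1
position: [540.4, -16.7, 128.5]
eef_rot: [0.201, 0.864, 0.449, 0.104]
ft_force: [0.3, 0.2, -3.1]
opening: 59.9
finger_force: 1.1
t 11.1 rest -80.9 -5.2 128.5 tilt 54.9 yz -0.002 F [ 0.3  0.2 -3.1] open 59.9 ff 1.1 q [ 0.17  0.36  0.37  2.04 -1.18  1.26  2.34]
67 55 32 -0.03 0.02 -0.01 -0.13 0.1 -0.08 [-81. 129.]
70 55 30 -0.04 -0.79 -0.01 -0.13 0.1 -0.08 [-86. 122.]
73 55 28 -0.04 -1.6 0.03 -0.13 0.1 -0.08 [-90. 115.]
76 55 26 -0.04 -2.39 0.11 -0.13 0.1 -0.08 [-94. 108.]
79 55 24 -0.04 -3.16 0.23 -0.13 0.1 -0.08 [-97. 101.]
82 55 22 -0.04 -3.92 0.39 -0.13 0.1 -0.08 [-100.   94.]
85 55 20 -0.04 -4.65 0.6 -0.13 0.1 -0.08 [-103.   87.]
88 55 18 -0.04 -5.36 0.83 -0.13 0.1 -0.08 [-105.   80.]
91 55 17 -0.04 -6.05 1.21 -0.13 0.1 -0.08 [-106.   72.]
```

View pics/e.png

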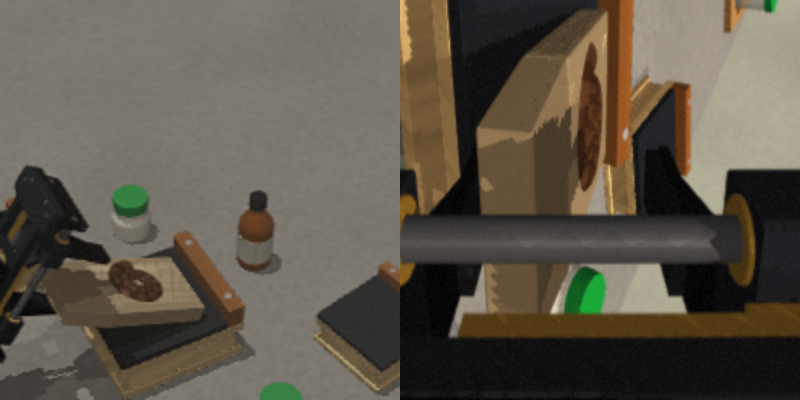

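The slab is at about 67° on the lower finger, with the upper finger clear and the heel still in place. I keep lowering slowly.

```bash
python3 -m crank '[[[0,-0.4,0,0,0,0,0.69],[0,-0.8,0,0,0,0,0.69],[0,-1.2,0,0,0,0,0.69],[0,-1.6,0.03,0,0,0,0.69],[0,-2,0.07,0,0,0,0.69],[0,-2.35,0.1,0,0,0,0.69],[0,-2.7,0.15,0,0,0,0.69],[0,-3,0.2,0,0,0,0.69],[0,-3.3,0.25,0,0,0,0.69],[0,-3.55,0.3,0,0,0,0.69]]]'
python3 -c "
from h import *
st()
low(range(79,94,2),[55]*9,[24,22.5,21,20,18.5,17,17,17])"
```

```text
time: 12.2
position: [532.5, -32.9, 97.7]
eef_rot: [0.202, 0.864, 0.449, 0.104]
ft_force: [0.5, -0.0, -2.2]
opening: 60.1
finger_force: 1.2
t 12.2 rest -98.9 -5.1 97.7 tilt 54.9 yz -0.002 F [ 0.5 -0.  -2.2] open 60.1 ff 1.2 q [ 0.21  0.42  0.36  2.04 -1.2   1.27  2.42]
79 55 24 -0.04 0.4 -0.07 -0.13 0.1 -0.1 [-97. 101.]
81 55 22.5 -0.04 -0.11 0.02 -0.13 0.1 -0.1 [-99.  97.]
83 55 21 -0.04 -0.61 0.12 -0.13 0.1 -0.1 [-101.   92.]
85 55 20 -0.04 -1.1 0.29 -0.13 0.1 -0.1 [-103.   87.]
87 55 18.5 -0.04 -1.57 0.43 -0.13 0.1 -0.1 [-104.   82.]
89 55 17 -0.04 -2.04 0.59 -0.13 0.1 -0.1 [-106.   78.]
91 55 17 -0.04 -2.5 0.91 -0.13 0.1 -0.1 [-106.   72.]
93 55 17 -0.04 -2.94 1.25 -0.13 0.1 -0.1 [-106.   66.]
```

```bash
python3 -m crank '[[[0,-0.25,0.03,0,0,0,0.69],[0,-0.45,0.1,0,0,0,0.69],[0,-0.65,0.15,0,0,0,0.69],[0,-0.85,0.2,0,0,0,0.69],[0,-1.05,0.25,0,0,0,0.69],[0,-1.25,0.3,0,0,0,0.69],[0,-1.45,0.4,0,0,0,0.69],[0,-1.65,0.45,0,0,0,0.69],[0,-1.85,0.5,0,0,0,0.69],[0,-2.05,0.6,0,0,0,0.69]]]'
python3 -c "
from h import *
st()
s=ctrl.capture('scene')[130:280,230:380];w=ctrl.capture('wrist')[100:390,200:480]
cv2.imwrite('pics/f.png',np.hstack([cv2.resize(s,(400,400)),cv2.resize(w,(400,400))]))"
```

```text
time: 13.2
position: [529.4, -39.0, 77.5]
eef_rot: [0.202, 0.864, 0.449, 0.104]
ft_force: [-0.8, -0.8, -2.3]
opening: 59.9
finger_force: 1.2
t 13.2 rest -105.8 -5.1 77.5 tilt 54.9 yz -0.002 F [-0.8 -0.8 -2.3] open 59.9 ff 1.2 q [ 0.24  0.47  0.35  2.04 -1.21  1.26  2.46]
```

View pics/f.png

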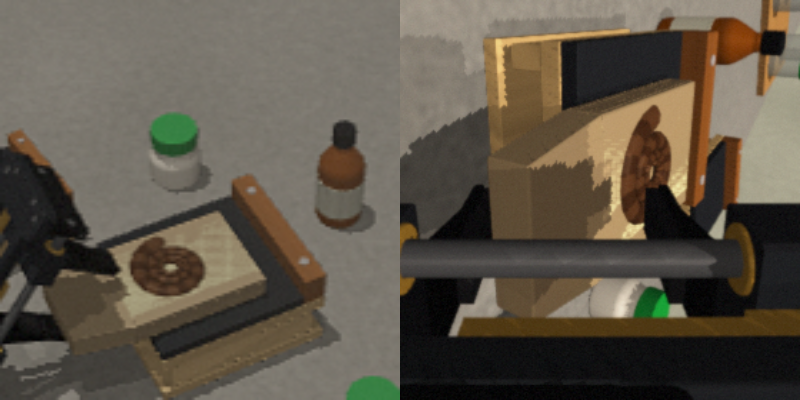

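```bash
python3 -m crank '[[[0,-0.08,0.06,0,0,0,0.69],[0,-0.16,0.11,0,0,0,0.69],[0,-0.25,0.17,0,0,0,0.69],[0,-0.33,0.23,0,0,0,0.69],[0,-0.41,0.29,0,0,0,0.69],[0,-0.49,0.34,0,0,0,0.69],[0,-0.57,0.4,0,0,0,0.69],[0,-0.66,0.46,0,0,0,0.69]]]'
python3 -c "
from h import *
st()"
```

```text
time: 14.1
position: [529.5, -38.9, 69.6]
eef_rot: [0.201, 0.864, 0.449, 0.104]
ft_force: [0.1, 1.0, 0.7]
opening: 60.0
finger_force: 0.0
t 14.1 rest -105.7 -5.1 69.6 tilt 54.9 yz -0.002 F [0.1 1.  0.7] open 60.0 ff 0.0 q [ 0.25  0.48  0.34  2.04 -1.22  1.26  2.48]
```

```bash
python3 -m crank '[[[0,-0.2,0,0,0,0,0.69],[0,-0.2,-1,0,0,0,0.69],[0,-0.2,-2,0,0,0,0.69],[0,-0.2,-3,0,0,0,0.69],[0,-0.2,-4,0,0,0,0.69],[0,-0.2,-5,0,0,0,0.69],[0,-0.2,-5,0,0,0,0.69]]]'
python3 -c "
from h import *
st()
b=np.radians(55)
print(goal(-144,-5,95.5,55),goal(-99,-5,95.5,55))
s=ctrl.capture('scene')[130:280,230:380];w=ctrl.capture('wrist')[100:390,200:480]
cv2.imwrite('pics/g.png',np.hstack([cv2.resize(s,(400,400)),cv2.resize(w,(400,400))]))"
```

```text
time: 14.8
position: [510.9, -78.4, 97.6]
eef_rot: [0.202, 0.864, 0.448, 0.105]
ft_force: [-0.3, -0.2, -0.8]
opening: 60.1
finger_force: 0.0
t 14.8 rest -149.3 -5.7 97.6 tilt 54.8 yz -0.004 F [-0.3 -0.2 -0.8] open 60.1 ff 0.0 q [ 0.3   0.44  0.38  2.01 -1.15  1.33  2.45]
[ 0.08  0.13  0.56 -0.16  0.24 -0.09] [ 0.1   2.72  4.23 -0.16  0.24 -0.09]
```

View pics/g.png

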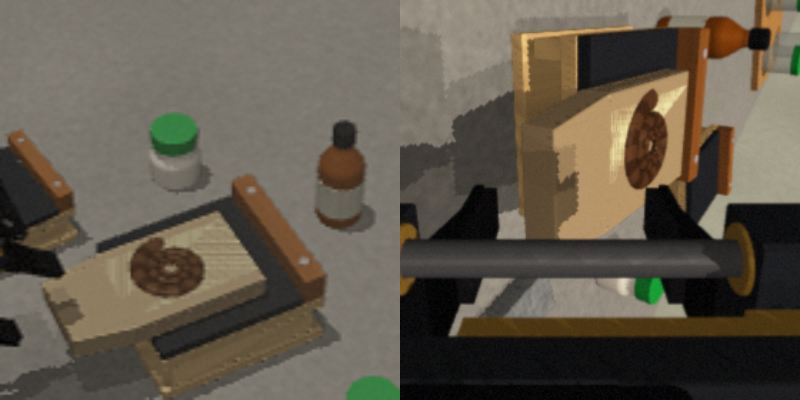

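The slab lies flat and the fingers are clear of it, with a foot-to-stop gap visible at (265,260). The lower fingertip is at end-face height, so I push along rest +x.

```bash
python3 -m crank '[[[0,0.1,0.9,0,0,0,0.69],[0,0.6,1.7,0,0,0,0.69],[0,1,2.3,0,0,0,0.69],[0,1.3,2.7,0,0,0,0.69],[0,1.55,3.05,0,0,0,0.69],[0,1.8,3.4,0,0,0,0.69],[0,2.05,3.75,0,0,0,0.69],[0,2.3,4.1,0,0,0,0.69],[0,2.5,4.4,0,0,0,0.69],[0,2.65,4.6,0,0,0,0.69]]]'
python3 -c "
from h import *
st()
o=ctrl.get_obs();print('Fx',o['ft_force']@X1)
s=ctrl.capture('scene')[130:280,230:380];w=ctrl.capture('top')[150:250,270:370]
cv2.imwrite('pics/i.png',np.hstack([cv2.resize(s,(400,400)),cv2.resize(w,(400,400),interpolation=cv2.INTER_CUBIC)]))"
```

```text
time: 15.9
position: [534.3, -29.0, 92.0]
eef_rot: [0.201, 0.864, 0.449, 0.104]
ft_force: [-0.5, -1.4, -1.9]
opening: 60.0
finger_force: 1.1
t 15.9 rest -94.6 -5.0 92.0 tilt 54.9 yz -0.002 F [-0.5 -1.4 -1.9] open 60.0 ff 1.1 q [ 0.24  0.43  0.32  2.04 -1.2   1.25  2.42]
Fx -1.537506515943748
```

View pics/i.png

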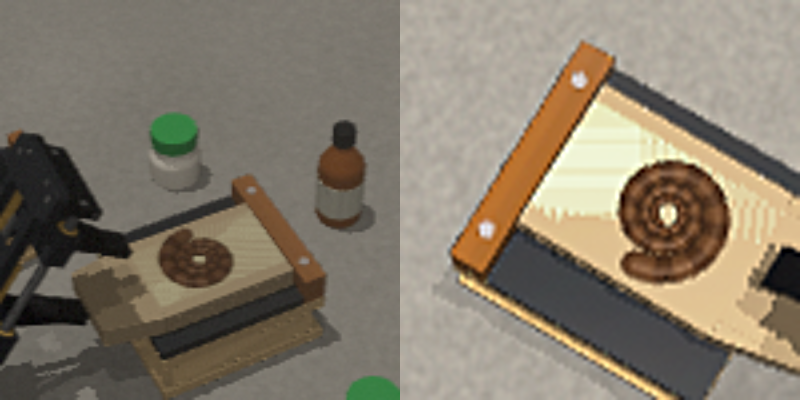

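The slab's foot is about at the batten: in the top view the slab edge runs from (605,85) to (520,230), parallel to the stop. I press a few mm further, gently, watching the force.

```bash
python3 -m crank '[[[0,0.06,0.08,0,0,0,0.69],[0,0.06,0.08,0,0,0,0.69]]]'; python3 -m crank '[[[0,0.06,0.08,0,0,0,0.69],[0,0.06,0.08,0,0,0,0.69]]]' ; python3 -c "
from h import *
st();print('Fx',ctrl.get_obs()['ft_force']@X1)"
```

```text
time: 16.2
position: [534.7, -28.4, 92.2]
eef_rot: [0.202, 0.864, 0.449, 0.105]
ft_force: [-0.5, -1.2, 0.7]
opening: 60.2
finger_force: 0.8
time: 16.4
position: [535.1, -28.0, 92.1]
eef_rot: [0.202, 0.864, 0.449, 0.105]
ft_force: [-2.0, -3.4, 0.8]
opening: 60.1
finger_force: 2.1
t 16.4 rest -93.4 -5.3 92.1 tilt 54.9 yz -0.002 F [-2.  -3.4  0.8] open 60.1 ff 2.1 q [ 0.24  0.43  0.32  2.04 -1.2   1.25  2.42]
Fx -3.9373728248185524
```

```bash
python3 -m crank '[[[0,0.06,0.08,0,0,0,0.69],[0,0.06,0.08,0,0,0,0.69]]]'; python3 -m crank '[[[0,0.06,0.08,0,0,0,0.69],[0,0.06,0.08,0,0,0,0.69]]]' ; python3 -c "
from h import *
st();print('Fx',ctrl.get_obs()['ft_force']@X1)"
```

```text
time: 16.6
position: [535.5, -27.9, 92.0]
eef_rot: [0.202, 0.864, 0.448, 0.105]
ft_force: [-4.1, -6.8, 2.9]
opening: 60.0
finger_force: 4.0
time: 16.8
position: [536.0, -27.8, 92.0]
eef_rot: [0.203, 0.865, 0.448, 0.105]
ft_force: [-5.3, -10.1, 2.5]
opening: 60.1
finger_force: 5.7
t 16.8 rest -92.8 -6.1 92.0 tilt 54.8 yz -0.005 F [ -5.3 -10.1   2.5] open 60.1 ff 5.7 q [ 0.24  0.43  0.32  2.04 -1.2   1.24  2.42]
Fx -11.447804642590519
```

The force builds to 11 N with almost no motion, so the slab is butted against the stop. Back off and check.

```bash
python3 -m crank '[[[0,-0.3,-0.4,0,0,0,0.69],[0,-0.9,-1.3,0,0,0,0.69],[0,-1.6,-2.3,0,0,0,0.69],[0,-2.3,-3.3,0,0,0,0.69],[0,-2,-5,0,0,0,0.69],[0,-1,-8,0,0,0,0.69],[0,0,-11,0,0,0,0.69],[0,0,-11,0,0,0,0.69],[0,0,-11,0,0,0,0.69],[0,0,-11,0,0,0,0.69]]]'
python3 -c "
from h import *
st()
s=ctrl.capture('scene')[130:280,230:380];w=ctrl.capture('top');cv2.imwrite('pics/top9.png',w);w=w[150:250,290:390]
cv2.imwrite('pics/j.png',np.hstack([cv2.resize(s,(400,400)),cv2.resize(w,(400,400),interpolation=cv2.INTER_CUBIC)]))"
```

```text
time: 17.8
position: [496.0, -105.8, 155.1]
eef_rot: [0.201, 0.864, 0.449, 0.104]
ft_force: [0.7, 0.0, -1.3]
opening: 60.2
finger_force: 0.0
t 17.8 rest -180.5 -4.4 155.1 tilt 54.9 yz -0.001 F [ 0.7  0.  -1.3] open 60.2 ff 0.0 q [ 0.33  0.36  0.41  1.97 -1.06  1.42  2.36]
```

View pics/j.png

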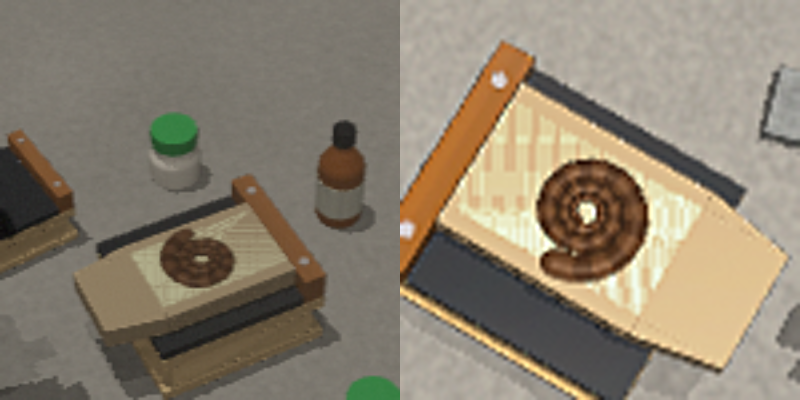

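```bash
python3 -c "
from h import *
c=cam('top')
for u,v in[(387,214.5),(370.5,242.5),(321.75,170.75),(300,205)]:
    p=ray(c,u,v,80)-np.r_[O,0];print((p@X1).round(1),(p@Y1).round(1))"
```

```text
-110.8 -40.8
-110.7 24.7
46.4 -50.6
46.6 32.5
```

```bash
python3 -c "
from h import *
print(ctrl.sign_off())"
```

```text
the job is handed in; nothing more can be done
None
```

The slab lies flat on its back with the ammonite up and its foot square against the stop, about 9 mm off the middle of the deck. The job was handed in at about 18 s, and no verdict came back.

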